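# Call the helper at the gate and point out what to take

### The job

Press the gate-chime push button on the table all the way down and let it go, to call the helper. Then point out what is to be carried away: hold the fingertips about 3 cm above the middle of the taller tower of brown pots for 2 seconds, then likewise above the middle of the glass jar's lid for 2 seconds, and finish still pointing at the jar. Do not come down over the shorter tower, and touch none of the other things on the table.

Things in the scene. Friction and masses are not known exactly. Their poses are not given: they have to be found in the camera images.
- chime (a joint): travel of the white push button of the gate chime, in m: 0 released, 0.006 fully down. A spring pushes it back up; fully down takes 5 N. It has to pass 0.0045 to ring
- chime_top (a point): centre of the top face of the chime's round white button (40 mm across), which is pressed straight down by 6 mm. Released, it is 22 mm above the table. It sits in a round black housing 56 mm across and 12 mm high, fixed to the table in front of the towers and jar as the robot sees them; the nearest upright things are over 150 mm away, centre to centre. The point moves with the button
- tall_tower_top (a point): centre of the open mouth, level with the top rim, of the taller tower: six brown plastic plant pots nested in a tower, 190 mm high, 104 mm across the rims, loose on the table, upright. z axis up
- short_tower_top (a point): the same point of the shorter tower: three pots like those, 130 mm high, 104 mm across. Not the one to point at
- jar_top (a point): centre of the top of the closed metal lid of the glass mason jar, 134 mm above the table; the jar is 82 mm across, its lid 75 mm; loose on the table, upright. The two towers and the jar stand in three places left, middle and right in any order, at least 200 mm apart, centre to centre. z axis up
- garden_fork: stainless steel hand fork with a wooden handle, 300 mm long, 75 mm wide and 31 mm high, lying at the left of the table; origin on the table under the middle of its length, tines towards its +x. Bystander
- kneeler: teal hard silicone kneeling block 280 x 160 x 40 mm, lying at the right of the table, long side along its x; origin at the centre of its underside. Bystander
Things that resemble listed ones, but are neither listed nor needed, are in the scene too. What is shaped like the part that bears tall_tower_top but orange is not meant.

How it is judged (in metres and radians):
On the way, in this order (a step that is already met when the one before it is completed fails the run):
1. the chime button is pressed down (value of joint chime above 0.0045 m), for 0.05 s.
2. the grasp point dwells just above the taller tower with the button released (horizontal distance between the grasp point and tall_tower_top below 0.03 m and z of the grasp point in the frame of tall_tower_top between 0.02 and 0.1 m and value of joint chime below 0.002 m), for 1.5 s.
3. the grasp point dwells just above the jar's lid (horizontal distance between the grasp point and jar_top below 0.03 m and z of the grasp point in the frame of jar_top between 0.02 and 0.1 m), for 1.5 s.
At the end, for the whole second after the job is handed in: The grasp point is within 30 mm sideways of the middle of the jar's lid and 20 to 100 mm above it, touching nothing; the button is released; towers, jar, fork and kneeling block are where they were, within 10 mm, and towers and jar stand upright (all of step 3 and value of joint chime below 0.002 m and angle between each of tall_tower_top, short_tower_top, jar_top's own z axis and vertical below 0.1 rad and distance of each of tall_tower_top, short_tower_top, jar_top, garden_fork, kneeler from where it was at the start of the episode below 0.01 m).
It fails at once if the robot touches a tower, the jar, the fork or the kneeling block (contact force between any of the fingers, the arm and tall_tower above 0.5 N or contact force between any of the fingers, the arm and short_tower above 0.5 N or contact force between any of the fingers, the arm and jar above 0.5 N or contact force between any of the fingers, the arm and garden_fork above 0.5 N or contact force between any of the fingers, the arm and kneeler above 0.5 N).
It fails at once if a tower, the jar, the fork or the kneeling block is moved or lifted by more than 15 mm (distance of any of tall_tower_top, short_tower_top, jar_top, garden_fork, kneeler from where it was at the start of the episode above 0.015 m).
It fails at once if the grasp point comes down to within 60 mm above the middle of the shorter tower (horizontal distance between the grasp point and short_tower_top below 0.03 m and z of the grasp point in the frame of short_tower_top between -0.05 and 0.06 m).
It also fails if it takes over 51 s, if anything falls off the work surface, if the arm or the gripper's body presses on something with over 40 N, if the wrist force passes 120 N, or if a joint passes its speed limit or range.

### The arm

A 7-joint arm with a two-finger parallel gripper is mounted at the origin on the work surface. World frame = base frame: x ahead of the robot, y to its left, z up, the work surface at z = 0. Lengths are in m, angles in degrees, forces in N, time in s.
With the tool pointing down it reaches from about 0.425 to 0.875 m from the base axis. Payload 4.7 kg.
Tool frame: the origin (TCP) lies midway between the tips of the shut fingers; the grasp point (between the pads) lies 19 mm behind it; z points along the fingers, y is the line along which they close (so a half turn about z gives the same grasp; the last joint's range is limited). The gripper opens to 87 mm and grips with 3 to 60 N. Pads are 19 mm wide; open, the fingers measure 117 mm over their backs; the gripper's body (75 mm by 190 mm) begins 51 mm behind the grasp point.
Start: joints at [-73.562, 18.392, -4.016, 83.108, 1.295, 78.541, -3.26], TCP at [0.175, 0.626, 0.202] pointing down, gripper open.
Joint ranges: [-163.93, 163.93], [-17.29, 119.83], [-79.2, 71.16], [3.27, 140.29], [-89.18, 269.18], [5.43, 117.66], [-154.24, 154.24]. Speed limits (degrees/s): [147.25, 147.25, 180, 180, 180, 180, 180].

### API

Orientations are given as [roll, pitch, yaw] about the fixed x, y, z axes, in that order (R = Rz(yaw) Ry(pitch) Rx(roll)).
In Python, from cell import env, viewer, boxes_of, masks_of gives the robot as it stands. The module is installed in compiled form; this text tells all that it offers.
- The arm moves only by the tool apply_moves, never from a script. Its argument "moves" is a list of rows, each a list of 7 numbers: the shift along the tool's x, y, z scaled (see below), then the turn, a rotation vector about the tool's x, y, z scaled (see below), then the opening, from 0 (shut) to 1 (fully open). A call has 1 to 20 rows; each row is the pose to reach, as a shift and turn from the pose commanded when the call began, along the tool's axes at that moment; what a row does not reach only later rows make up. The controller multiplies each number of a shift by 0.2 m and each number of a turn by 1.5 rad. A row lasts 1/10 s, in which the tool goes at most 50 mm and 8.59 degrees, less where a joint would pass 70% of its speed; a pose out of reach is approached as far as the arm can. A call with a number of a shift or a turn outside -1 to 1 is refused whole. A call with a gripper value outside its range is refused whole. The fingers move at their own pace and stop on an object; "grip_force" is the grip in N (left out, the last holds). Time passes only in rows, so rows that repeat a pose let the fingers close. It gives the time, the measured TCP pose, the force, the opening and the grip force at its end, in the units of the state.
- env.get_obs(): the state, without advancing time (a new reading comes with each control period).
- viewer.read_camera(name): name is "side" or "top"; returns the picture (480x640x3 uint8, red, green, blue); there is no depth.
- viewer.get_calibration(name): a dict with "fov_y" (degrees; the focal length in pixels is half the picture's height over the tangent of half this angle, whatever the lens; pixels are square), "cx", "cy" (the principal point, pixels), "position" and "orientation" of the camera in the world. Camera axes: x right, y up, looking along -z (the intrinsics and any distortion apply to the point x, -y, -z); pixel columns grow to the right and rows downward; lengths in m; the calibration is good to about 2 mm. A picture is of the moment at which its call begins. get_calibration takes no time and is no camera call.
- env.sign_off(): hands the job in; it is judged then, once.
Trained networks look in the newest picture that a camera, given by its name, has taken for a name from the list of things; names that differ only in an ending like _2 or _b are one class to them, and where a whole thing is asked for, a point or a joint stands for the part that bears it (a point fixed in the world has none). Each returns a list of dicts, best first, with "conf" (0 to 1); they miss things now and then, are a little off and sometimes report something else, mostly with a low value. They report only what shows in the picture. A call takes as long as a camera call. They do not tell look-alikes from the thing itself.
- boxes_of(camera, target): "location" ([column, row] in pixels, amid what is visible of it).
- masks_of(camera, target): "pixels" (480x640 bool, what is visible of it) and "location" ([column, row] in pixels, amid what is visible of it).
The state is a dict: "time_s": time; "qpos": joint angles; "joint_velocities": joint speeds; "effort": joint torques, N m; "tool_pos": TCP position; "tool_rot": TCP orientation; "force": force on the tool from outside, world axes, zero at the start; "wrist_torque": the same for the moment, N m; "grip_width": finger opening in m; "grasp_force": force on a finger pad.
Only numpy, scipy, OpenCV 4.12 (cv2) and the standard library are available. Lean on these libraries where they do the work, as an engineer would, in place of code of your own. Each camera call takes 0.05 s, during which the arm holds its last target. There are 200 camera calls.

## Working session

There is one attempt and no reset: what is moved stays moved. The work goes in short steps, Python scripts to look and compute and a tool call to move; the robot and the scene stay as the last step left them, time stands still between calls to the robot, and variables do not carry over. Pictures are saved under pics/ and viewed, at most 10 in all, crops included, and the job is handed in when it is done.

Besides the shell and the picture viewer there is one more tool, called after "Emit:" as name([rows], argument=value, ...), one row to a line, values as JSON. apply_moves: Moves the arm, as the interface text tells. Shifts and turns lie within -1 to 1; 1 stands for 0.2 m of shift or 1.5 rad of turn. Its arguments: {"type":"object","properties":{"moves":{"type":"array","items":{"type":"array","items":{"type":"number","minimum":-1,"maximum":1}}},"grip_force":{"type":"number"}},"required":["moves"]}

```bash
mkdir -p pics
python3 - <<'E'
from cell import env, viewer, boxes_of, masks_of
import cv2
o=env.get_obs(); print(o["time_s"],o["tool_pos"],o["tool_rot"],o["grip_width"])
for c in("top","side"):
    im=viewer.read_camera(c); cv2.imwrite(f"pics/{c}0.png",im[:,:,::-1]); print(c,viewer.get_calibration(c))
    for t in("chime_top","tall_tower_top","short_tower_top","jar_top","garden_fork","kneeler"):
        print(t,[(round(d["conf"],2),[round(float(v)) for v in d["location"]]) for d in boxes_of(c,t)])
E
```

```text
0.0 [0.17506045 0.62537244 0.20053957] [-1.79889663e+02  7.23649865e-03  1.64368812e+02] 0.08688717225651921
top {'fov_y': 52.629177735155665, 'cx': 314.97206057293806, 'cy': 244.16167530471859, 'position': array([0.27272908, 0.01968953, 1.20209483]), 'orientation': array([ 11.70625337,  -0.34288779, -85.41923048])}
chime_top [(0.67, [353, 278])]
tall_tower_top [(0.93, [419, 146]), (0.89, [341, 180]), (0.65, [446, 213])]
short_tower_top [(0.66, [212, 210])]
jar_top [(0.81, [445, 216])]
garden_fork [(0.76, [168, 320])]
kneeler [(0.92, [462, 335])]
side {'fov_y': 49.493745399601764, 'cx': 319.13739816257987, 'cy': 229.33036888042895, 'position': array([0.10351252, 0.79079535, 1.21835722]), 'orientation': array([  39.4527665 ,    0.25090077, -151.31959672])}
chime_top [(0.72, [363, 250])]
tall_tower_top [(0.71, [287, 214]), (0.56, [296, 158])]
short_tower_top [(0.87, [257, 310]), (0.22, [362, 250])]
jar_top [(0.6, [343, 175])]
garden_fork [(0.81, [294, 382])]
kneeler [(0.82, [434, 202])]
```

View pics/top0.png

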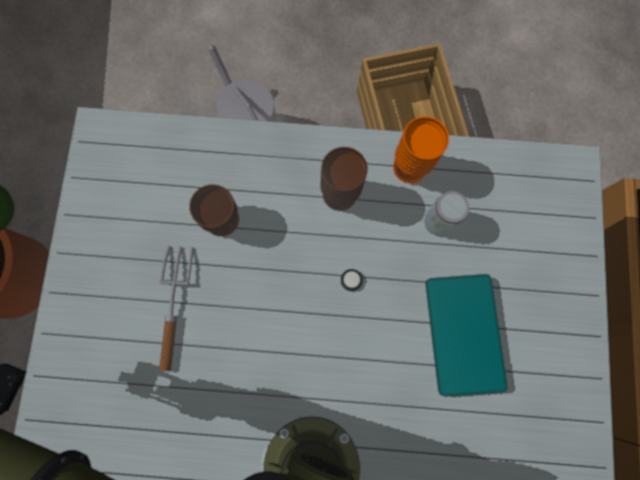

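View pics/side0.png

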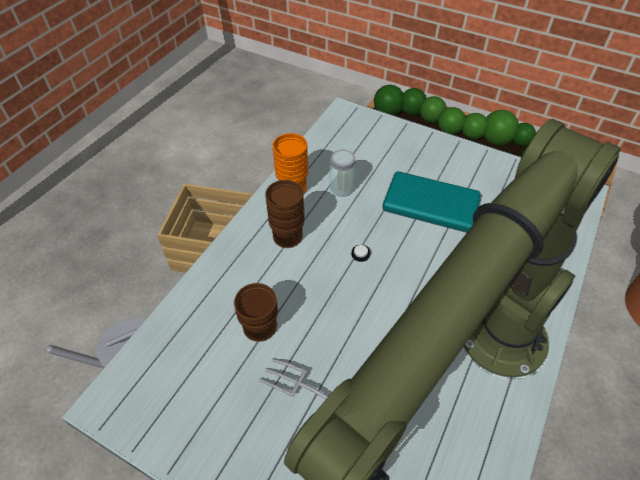

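Top view: the brown towers are at (345,168), the taller with a long visible side and six ribs in the side view, and at (214,207), the shorter. The orange look-alike is at (425,138), the jar lid at (453,207) and the chime at (352,279). Of the three towers, the brown one at (345,168), or (285,190) in the side view, fits "taller brown". I'll confirm it in a crop and triangulate.

```bash
cat > h.py <<'E'
import numpy as np
from scipy.spatial.transform import Rotation as R
from cell import env, viewer, boxes_of, masks_of
def ray(c,p):
    k=viewer.get_calibration(c); f=240/np.tan(np.radians(k["fov_y"]/2))
    d=np.array([(p[0]-k["cx"])/f,-(p[1]-k["cy"])/f,-1])
    return k["position"],R.from_euler("xyz",k["orientation"],degrees=True).apply(d)
def at(c,p,z):
    o,d=ray(c,p); return o+d*(z-o[2])/d[2]
E
python3 - <<'E'
from h import *
import cv2
P={"chime":(.022,(352,279),(361,252)),"tall":(.19,(345,168),(285,191)),"short":(.13,(214,207),(256,299)),"jar":(.134,(453,207),(343,158)),"orange":(.19,(425,138),(291,145)),"forktine":(.02,(180,250),(274,364)),"kneelnear":(.04,(428,280),(467,226))}
for n,(z,a,b) in P.items(): print(n,at("top",a,z).round(3),at("side",b,z).round(3))
a=cv2.imread("pics/top0.png")[100:300,180:500]; b=cv2.imread("pics/side0.png")[120:350,220:400]
a=cv2.resize(a,None,fx=1.25*1.1,fy=1.25*1.1,interpolation=2); b=cv2.resize(b,None,fx=2,fy=2,interpolation=2)
h=max(a.shape[0],b.shape[0]); q=np.zeros((h,a.shape[1]+b.shape[1],3),np.uint8); q[:a.shape[0],:a.shape[1]]=a; q[:b.shape[0],a.shape[1]:]=b
print(q.shape); cv2.imwrite("pics/crop.png",q[:, :800])
E
```

```text
chime [ 0.438 -0.065  0.022] [ 0.434 -0.054  0.022]
tall [ 0.658 -0.022  0.19 ] [ 0.66  -0.024  0.19 ]
short [0.563 0.268 0.13 ] [0.567 0.274 0.13 ]
jar [ 0.606 -0.277  0.134] [ 0.607 -0.271  0.134]
orange [ 0.744 -0.195  0.19 ] [ 0.741 -0.193  0.19 ]
forktine [0.476 0.364 0.02 ] [0.473 0.357 0.02 ]
kneelnear [ 0.447 -0.247  0.04 ] [ 0.197 -0.276  0.04 ]
(460, 800, 3)
```

View pics/crop.png

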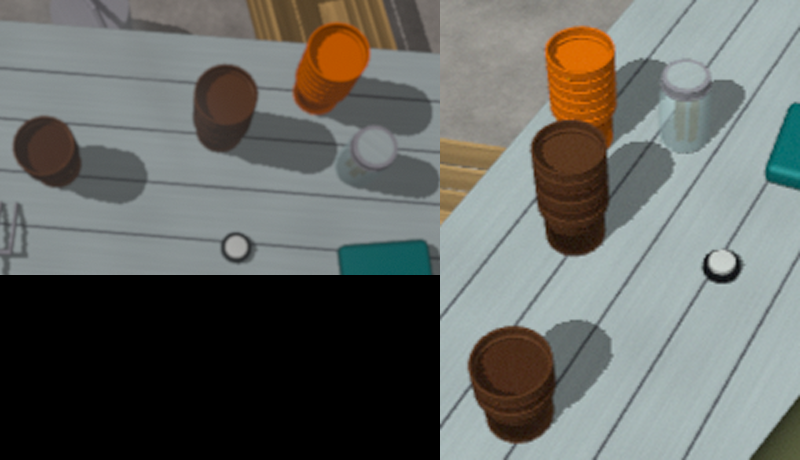

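The crop confirms it: the six-ribbed brown tower in the middle, in front of the orange one, is the taller. The jar is on the right and the short tower on the left. I'll lift, shut the fingers and swing towards the chime.

Emit:
apply_moves([
  [0,0,-0.5,0,0,0,0],
  [0,0,-0.9,0,0,0,0],
  [0,0,-0.9,0,0,0,0],
  [0,0,-0.9,0,0,0,0],
  [-0.5,-0.5,-0.9,0,0,0.15,0],
  [-1,-1,-0.9,0,0,0.3,0],
  [-1,-1,-0.9,0,0,0.3,0],
  [-1,-1,-0.9,0,0,0.3,0],
  [-1,-1,-0.9,0,0,0.3,0],
  [-1,-1,-0.9,0,0,0.3,0],
  [-1,-1,-0.9,0,0,0.3,0],
  [-1,-1,-0.9,0,0,0.3,0],
  [-1,-1,-0.9,0,0,0.3,0],
])

```text
time_s: 2.0
tool_pos: [0.3128, 0.3807, 0.3816]
tool_rot: [180.0, -0.0, 138.7]
force: [0.6, 0.9, 0.0]
grip_width: 0.0011
grasp_force: 0.0
```

```bash
cat >> h.py <<'E'
def go(p,yaw=None):
    o=env.get_obs(); r=R.from_euler("xyz",o["tool_rot"],degrees=True)
    s=r.inv().apply(np.array(p)-o["tool_pos"])/.2
    t=np.zeros(3) if yaw is None else (r.inv()*R.from_euler("xyz",[180,0,yaw],degrees=True)).as_rotvec()/1.5
    print(round(o["time_s"],2),o["tool_pos"].round(3),o["tool_rot"].round(1),o["force"].round(1),"shift",s.round(3),"turn",t.round(3))
E
python3 - <<'E'
from h import *
go([.44,.20,.36],115); go([.436,-.06,.2],82)
E
```

```text
2.0 [0.313 0.381 0.382] [180.   -0.  138.7] [0.6 0.9 0. ] shift [-1.074 -0.259  0.107] turn [-0.    -0.     0.276]
2.0 [0.313 0.381 0.382] [180.   -0.  138.7] [0.6 0.9 0. ] shift [-1.917 -1.249  0.907] turn [-0.   -0.    0.66]
```

Emit:
apply_moves([
  [-0.5,-0.15,0.1,0,0,0.1,0],
  [-1,-0.3,0.1,0,0,0.28,0],
  [-1,-0.3,0.1,0,0,0.28,0],
  [-1,-0.3,0.1,0,0,0.28,0],
  [-1,-0.3,0.1,0,0,0.28,0],
  [-1,-0.3,0.1,0,0,0.28,0],
  [-1,-0.3,0.1,0,0,0.28,0],
])

```text
time_s: 2.7
tool_pos: [0.4232, 0.2047, 0.3615]
tool_rot: [-180.0, -0.0, 114.7]
force: [0.4, 0.5, 1.5]
grip_width: 0.0007
grasp_force: 0.0
```

Run:
```python
from h import *
go([.44,0.03,.3],90); go([.436,-.06,.12],82)
```

```text
2.7 [0.423 0.205 0.361] [-180.    -0.   114.7] [0.4 0.5 1.5] shift [-0.829 -0.289  0.307] turn [-0.    -0.     0.288]
2.7 [0.423 0.205 0.361] [-180.    -0.   114.7] [0.4 0.5 1.5] shift [-1.23  -0.495  1.207] turn [-0.    -0.     0.381]
```

Emit:
apply_moves([
  [-0.5,-0.2,0.1,0,0,0.1,0],
  [-0.9,-0.3,0.3,0,0,0.35,0],
  [-0.9,-0.3,0.3,0,0,0.35,0],
  [-0.9,-0.3,0.3,0,0,0.35,0],
  [-0.9,-0.3,0.3,0,0,0.35,0],
  [-0.9,-0.3,0.3,0,0,0.35,0],
  [-0.9,-0.3,0.3,0,0,0.35,0],
])

```text
time_s: 3.4
tool_pos: [0.4444, 0.0165, 0.302]
tool_rot: [180.0, -0.0, 84.7]
force: [0.5, 0.9, 0.2]
grip_width: 0.0006
grasp_force: 0.0
```

Run:
```python
from h import *
go([.436,-.06,.1],82)
```

```text
3.4 [0.444 0.017 0.302] [180.   -0.   84.7] [0.5 0.9 0.2] shift [-0.385 -0.007  1.01 ] turn [ 0.    -0.     0.032]
```

Emit:
apply_moves([
  [-0.38,0,0.2,0,0,0,0],
  [-0.38,0,0.4,0,0,0,0],
  [-0.38,0,0.6,0,0,0,0],
  [-0.38,0,0.8,0,0,0,0],
  [-0.38,0,1,0,0,0,0],
  [-0.38,0,1,0,0,0,0],
  [-0.38,0,1,0,0,0,0],
])

```text
time_s: 4.1
tool_pos: [0.4376, -0.0607, 0.1025]
tool_rot: [-180.0, 0.0, 84.6]
force: [-0.1, 0.1, -0.0]
grip_width: 0.0005
grasp_force: 0.0
```

Run:
```python
from h import *
import cv2
go([.436,-.06,.024])
a=viewer.read_camera("side")[180:320,270:450]; b=viewer.read_camera("top")[210:350,260:440]
cv2.imwrite("pics/close.png",cv2.resize(np.hstack([a,b]),None,fx=2.2,fy=2.2,interpolation=2)[:,:,::-1])
```

```text
4.1 [ 0.438 -0.061  0.103] [-180.     0.    84.6] [-0.1  0.1 -0. ] shift [ 0.003 -0.008  0.393] turn [0. 0. 0.]
```

View pics/close.png

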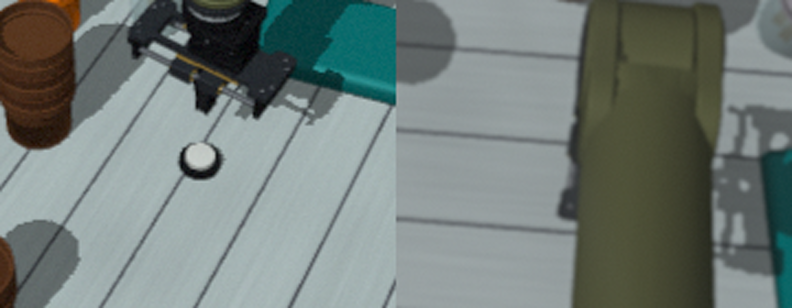

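The side crop shows the fingertips at about (363,229) above the button at (361,250). I'll use the known tip position to correct the button estimate.

Run:
```python
from h import *
t=at("side",(362.7,229),.103); print(t, at("side",(361,250.5),.022)+env.get_obs()["tool_pos"]*[1,1,0]-t*[1,1,0])
```

```text
[ 0.44264422 -0.0708032   0.103     ] [ 0.43342593 -0.04904604  0.022     ]
```

Emit:
apply_moves([
  [0,0,0.15,0,0,0,0],
  [0,0,0.33,0,0,0,0],
  [0,0,0.33,0,0,0,0],
  [0,0,0.33,0,0,0,0],
])

```text
time_s: 4.6
tool_pos: [0.4382, -0.062, 0.0373]
tool_rot: [179.9, -0.0, 84.5]
force: [0.3, -1.5, 0.4]
grip_width: 0.0004
grasp_force: 0.0
```

Run:
```python
from h import *
import cv2
go([.436,-.06,.024])
p=env.get_obs()["tool_pos"]; k=viewer.get_calibration("side"); r=R.from_euler("xyz",k["orientation"],degrees=True)
c=r.inv().apply(p-k["position"]); f=240/np.tan(np.radians(k["fov_y"]/2)); u=np.array([k["cx"]-f*c[0]/c[2],k["cy"]+f*c[1]/c[2]]); print("tip expected",u,"crop",(u-[320,210])*8)
a=viewer.read_camera("side")[210:280,320:410]
cv2.imwrite("pics/close2.png",cv2.resize(a,None,fx=8,fy=8,interpolation=2)[:,:,::-1])
```

```text
4.6 [ 0.438 -0.062  0.037] [179.9  -0.   84.5] [ 0.3 -1.5  0.4] shift [ 0.009 -0.012  0.067] turn [0. 0. 0.]
tip expected [361.37172701 246.26308072] crop [330.97381606 290.10464574]
```

View pics/close2.png

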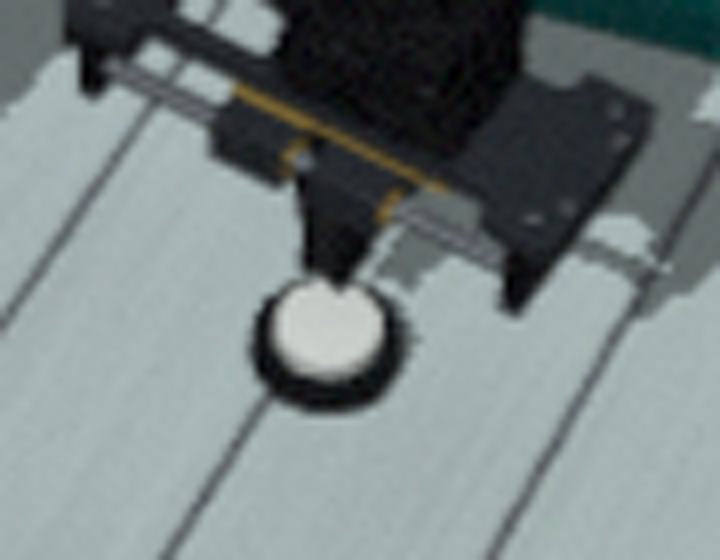

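The tips sit about 10 mm beyond the button's middle, towards −y. I'll shift back +10 mm in y and press gently.

Emit:
apply_moves([
  [0.05,-0.02,0,0,0,0,0],
  [0.05,-0.02,0.03,0,0,0,0],
  [0.05,-0.02,0.06,0,0,0,0],
  [0.05,-0.02,0.08,0,0,0,0],
  [0.05,-0.02,0.1,0,0,0,0],
  [0.05,-0.02,0.11,0,0,0,0],
  [0.05,-0.02,0.11,0,0,0,0],
  [0.05,-0.02,0.11,0,0,0,0],
])

```text
time_s: 5.45
tool_pos: [0.4339, -0.0519, 0.0136]
tool_rot: [-180.0, 0.0, 84.4]
force: [0.2, 0.3, -0.4]
grip_width: 0.0005
grasp_force: 0.0
```

Z is below the pressed height and there's no force, so I may be beside the button. I'll look.

Run:
```python
from h import *
import cv2
o=env.get_obs(); print(o["tool_pos"],o["force"],o["wrist_torque"])
a=viewer.read_camera("side")[210:280,320:410]
cv2.imwrite("pics/close3.png",cv2.resize(a,None,fx=8,fy=8,interpolation=2)[:,:,::-1])
```

```text
[ 0.43392568 -0.05194173  0.01360711] [ 0.21468158  0.27034114 -0.41135206] [-0.06063234  0.03287218  0.03344053]
```

View pics/close3.png

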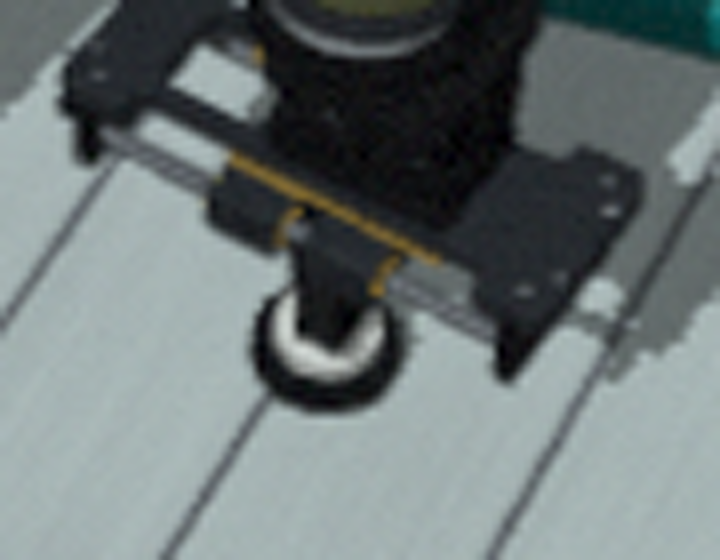

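The tips are over the button centre but don't seem to touch it, so the reading has a small height bias. I'll continue down in small steps.

Emit:
apply_moves([
  [0,0,0.01,0,0,0,0],
  [0,0,0.02,0,0,0,0],
  [0,0,0.02,0,0,0,0],
  [0,0,0.02,0,0,0,0],
])

```text
time_s: 5.9
tool_pos: [0.4339, -0.0518, 0.0096]
tool_rot: [-180.0, 0.0, 84.4]
force: [1.1, -0.5, -0.7]
grip_width: 0.0004
grasp_force: 0.0
```

Emit:
apply_moves([
  [0,0,0.01,0,0,0,0],
  [0,0,0.02,0,0,0,0],
  [0,0,0.02,0,0,0,0],
  [0,0,0.02,0,0,0,0],
])

```text
time_s: 6.3
tool_pos: [0.4338, -0.0518, 0.0056]
tool_rot: [-180.0, 0.0, 84.4]
force: [0.4, -0.5, 0.2]
grip_width: 0.0003
grasp_force: 0.0
```

Run:
```python
from h import *
import cv2
o=env.get_obs(); print(o["tool_pos"],o["force"],o["wrist_torque"])
a=viewer.read_camera("side")[210:280,320:410]
cv2.imwrite("pics/close4.png",cv2.resize(a,None,fx=8,fy=8,interpolation=2)[:,:,::-1])
```

```text
[ 0.43384877 -0.05181304  0.00556238] [ 0.36202152 -0.50669282  0.15753182] [-0.08050731  0.08637469  0.01437974]
```

View pics/close4.png

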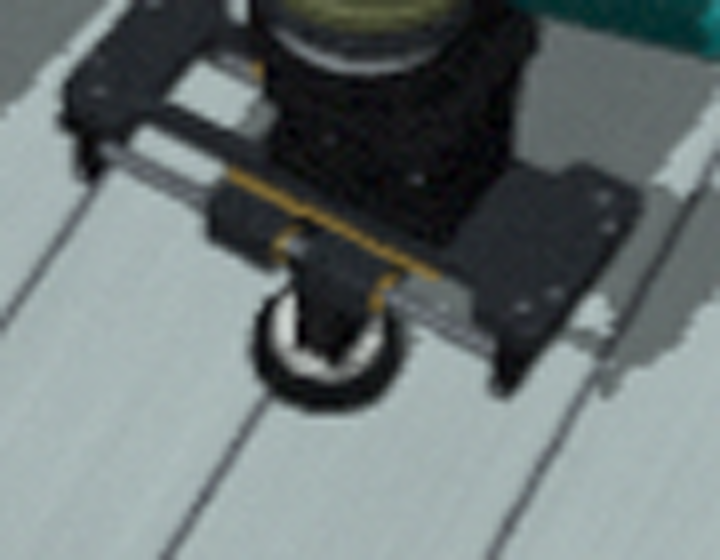

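Emit:
apply_moves([
  [0,0,0.01,0,0,0,0],
  [0,0,0.01,0,0,0,0],
  [0,0,0.01,0,0,0,0],
])

```text
time_s: 6.65
tool_pos: [0.4339, -0.0518, 0.0036]
tool_rot: [-180.0, 0.0, 84.4]
force: [0.1, -0.7, -0.0]
grip_width: 0.0005
grasp_force: 0.0
```

Emit:
apply_moves([
  [0,0,0.01,0,0,0,0],
  [0,0,0.01,0,0,0,0],
  [0,0,0.01,0,0,0,0],
])

```text
time_s: 6.95
tool_pos: [0.4339, -0.0518, 0.0016]
tool_rot: [-180.0, 0.0, 84.4]
force: [-0.1, 0.9, 0.1]
grip_width: 0.0004
grasp_force: 0.0
```

Emit:
apply_moves([
  [0,0,0.01,0,0,0,0],
  [0,0,0.01,0,0,0,0],
  [0,0,0.01,0,0,0,0],
])

```text
time_s: 7.25
tool_pos: [0.434, -0.0518, -0.0003]
tool_rot: [180.0, -0.0, 84.4]
force: [-0.2, 0.7, 2.6]
grip_width: 0.0003
grasp_force: 1.2
```

Run:
```python
from h import *
import cv2
o=env.get_obs(); print(o["time_s"],o["tool_pos"],o["force"],o["effort"],o["grip_width"])
k=viewer.get_calibration("side"); r=R.from_euler("xyz",k["orientation"],degrees=True); f=240/np.tan(np.radians(k["fov_y"]/2))
for z in(0,.01,.02,.03):
    c=r.inv().apply(np.array([.434,-.042,z])-k["position"]); print(z,((np.array([k["cx"]-f*c[0]/c[2],k["cy"]+f*c[1]/c[2]])-[320,210])*8).round())
# triangulate
for n,a,b in[("chime",(351.8,279),(361,251)),("tall",(344.5,168.5),(285,190.5)),("jar",(453,207),(343,158)),("short",(214,207),(256,299)),("tine",(168,249),(262,378))]:
    p,d=ray("top",a); q,e=ray("side",b); s=np.linalg.lstsq(np.c_[d,-e],q-p,rcond=None)[0]; print(n,(p+s[0]*d).round(3),(q+s[1]*e).round(3))
a=viewer.read_camera("side")[210:280,320:410]
cv2.imwrite("pics/close5.png",cv2.resize(a,None,fx=8,fy=8,interpolation=2)[:,:,::-1])
```

```text
7.25 [ 4.33985125e-01 -5.17862903e-02 -2.74352728e-04] [-0.20799156  0.73915145  2.60679731] [-2.31587916e-02 -2.17017192e+01  1.47462163e+00 -2.39971823e+01
 -7.33578159e-02 -1.91521109e-01  3.46239744e-03] 0.0002983729620970033
0 [311. 396.]
0.01 [313. 380.]
0.02 [315. 363.]
0.03 [316. 346.]
chime [ 0.439 -0.065  0.01 ] [ 0.439 -0.065  0.01 ]
tall [ 0.655 -0.021  0.196] [ 0.658 -0.02   0.197]
jar [ 0.609 -0.279  0.125] [ 0.611 -0.279  0.126]
short [0.565 0.27  0.123] [0.57  0.271 0.124]
tine [0.478 0.398 0.009] [0.483 0.399 0.011]
```

View pics/close5.png

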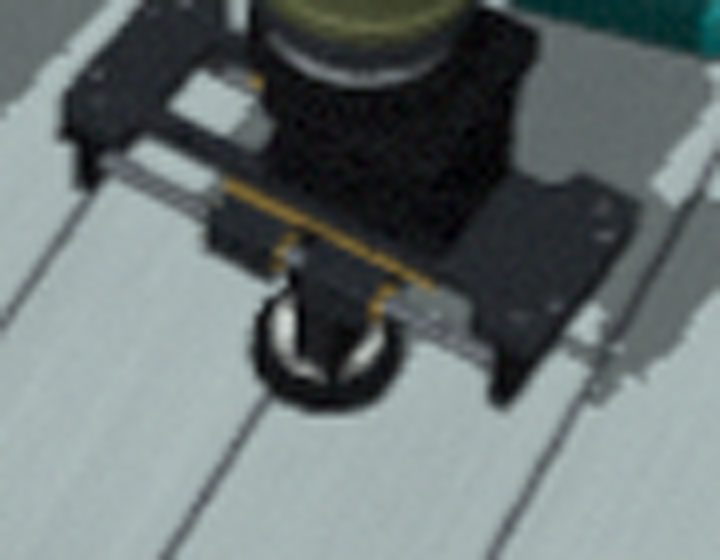

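Contact: 2.6 N at reading z≈0. The tool reading is therefore about 20 mm low, and the true tip is about 20 mm higher. I'll press on a few mm.

Emit:
apply_moves([
  [0,0,0.01,0,0,0,0],
  [0,0,0.02,0,0,0,0],
  [0,0,0.02,0,0,0,0],
  [0,0,0.02,0,0,0,0],
])

```text
time_s: 7.7
tool_pos: [0.434, -0.0517, -0.0043]
tool_rot: [180.0, -0.0, 84.4]
force: [-0.3, -0.2, 4.7]
grip_width: 0.0004
grasp_force: 2.3
```

Emit:
apply_moves([
  [0,0,0.01,0,0,0,0],
  [0,0,0.01,0,0,0,0],
  [0,0,0.01,0,0,0,0],
])

```text
time_s: 8.0
tool_pos: [0.4341, -0.0517, -0.0049]
tool_rot: [-179.9, -0.1, 84.4]
force: [-7.7, 0.6, 21.4]
grip_width: 0.0007
grasp_force: 11.0
```

The button bottomed at 21 N, and true z ≈ reading + 0.021. I'll release it and go up.

Emit:
apply_moves([
  [0,0,-0.1,0,0,0,0],
  [0,0,-0.3,0,0,0,0],
  [0,0,-0.5,0,0,0,0],
  [0,0,-0.75,0,0,0,0],
  [0,0,-1,0,0,0,0],
  [0,0,-1,0,0,0,0],
  [0,0,-1,0,0,0,0],
])

```text
time_s: 8.7
tool_pos: [0.4347, -0.0516, 0.1945]
tool_rot: [179.9, -0.1, 84.5]
force: [-0.2, 0.3, -0.5]
grip_width: 0.0003
grasp_force: 0.0
```

Emit:
apply_moves([
  [0,0,-0.2,0,0,0,0],
  [0,0,-0.4,0,0,0,0],
  [0,0,-0.4,0,0,0,0],
  [0,0,-0.4,0,0,0,0],
])

```text
time_s: 9.1
tool_pos: [0.4337, -0.0517, 0.2725]
tool_rot: [-179.9, 0.0, 84.4]
force: [-0.3, 0.2, -0.1]
grip_width: 0.0006
grasp_force: 0.0
```

Run:
```python
from h import *
go([.658,-.02,.275],88); go([.658,-.02,.215],88)
```

```text
9.1 [ 0.434 -0.052  0.273] [-179.9    0.    84.4] [-0.3  0.2 -0.1] shift [ 0.267  1.101 -0.014] turn [-0.001  0.    -0.041]
9.1 [ 0.434 -0.052  0.273] [-179.9    0.    84.4] [-0.3  0.2 -0.1] shift [0.267 1.101 0.286] turn [-0.001  0.    -0.041]
```

Emit:
apply_moves([
  [0.07,0.25,0,0,0,0,0],
  [0.14,0.5,0,0,0,0,0],
  [0.2,0.75,0,0,0,0,0],
  [0.27,1,0,0,0,0,0],
  [0.27,1,0,0,0,0,0],
  [0.27,1,0,0,0,0,0],
])

```text
time_s: 9.7
tool_pos: [0.6377, -0.0173, 0.2688]
tool_rot: [-179.6, 0.3, 84.4]
force: [-0.9, -0.6, -0.1]
grip_width: 0.0005
grasp_force: 0.0
```

Emit:
apply_moves([
  [0,0.1,0,0,0,0,0],
  [0,0.1,0.1,0,0,0,0],
  [0,0.1,0.2,0,0,0,0],
  [0,0.1,0.2,0,0,0,0],
  [0,0.1,0.2,0,0,0,0],
])

```text
time_s: 10.2
tool_pos: [0.6568, -0.0199, 0.2343]
tool_rot: [-180.0, -0.1, 84.4]
force: [0.0, -1.1, 0.5]
grip_width: 0.0004
grasp_force: 0.0
```

Run:
```python
from h import *
import cv2
go([.658,-.02,.22])
a=viewer.read_camera("side")[100:260,220:400]; b=viewer.read_camera("top")[90:250,260:440]
cv2.imwrite("pics/tower.png",cv2.resize(np.hstack([a,b]),None,fx=2.2,fy=2.2,interpolation=2)[:,:,::-1])
```

```text
10.2 [ 0.657 -0.02   0.234] [-1.80e+02 -1.00e-01  8.44e+01] [ 0.  -1.1  0.5] shift [-0.     0.006  0.072] turn [0. 0. 0.]
```

View pics/tower.png

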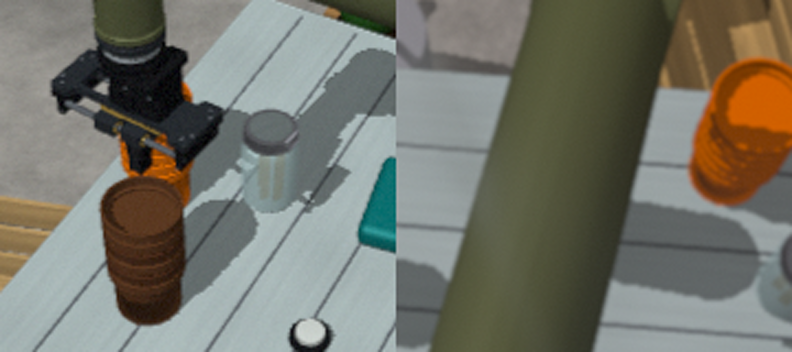

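The side crop shows the tips at (284,177), about 65 mm over the tall tower's rim centre (286,192). That matches reading + 21 mm, and laterally it's fine. I'll lower 25 mm and dwell.

Emit:
apply_moves([
  [0,0.01,0.06,0,0,0,0],
  [0,0.01,0.12,0,0,0,0],
  [0,0.01,0.12,0,0,0,0],
  [0,0.01,0.12,0,0,0,0],
  [0,0.01,0.12,0,0,0,0],
  [0,0.01,0.12,0,0,0,0],
  [0,0.01,0.12,0,0,0,0],
  [0,0.01,0.12,0,0,0,0],
  [0,0.01,0.12,0,0,0,0],
  [0,0.01,0.12,0,0,0,0],
  [0,0.01,0.12,0,0,0,0],
  [0,0.01,0.12,0,0,0,0],
  [0,0.01,0.12,0,0,0,0],
  [0,0.01,0.12,0,0,0,0],
  [0,0.01,0.12,0,0,0,0],
  [0,0.01,0.12,0,0,0,0],
  [0,0.01,0.12,0,0,0,0],
  [0,0.01,0.12,0,0,0,0],
  [0,0.01,0.12,0,0,0,0],
  [0,0.01,0.12,0,0,0,0],
])

```text
time_s: 12.3
tool_pos: [0.6601, -0.0195, 0.2097]
tool_rot: [180.0, -0.0, 84.4]
force: [-0.7, -0.8, 0.0]
grip_width: 0.0005
grasp_force: 0.0
```

Run:
```python
from h import *
k=viewer.get_calibration("side"); r=R.from_euler("xyz",k["orientation"],degrees=True); f=240/np.tan(np.radians(k["fov_y"]/2))
for p in([.657,-.011,.255],[.657,-.011,.234],[.657,-.02,.19]):
    c=r.inv().apply(np.array(p)-k["position"]); print(p,k["cx"]-f*c[0]/c[2],k["cy"]+f*c[1]/c[2])
go([.608,-.276,.26])
```

```text
[0.657, -0.011, 0.255] 282.1684315846628 177.32957596514768
[0.657, -0.011, 0.234] 282.6388139739728 182.9910063944174
[0.657, -0.02, 0.19] 285.3041410531693 192.3066672768588
12.3 [ 0.66  -0.019  0.21 ] [180.   -0.   84.4] [-0.7 -0.8  0. ] shift [-1.302 -0.135 -0.252] turn [0. 0. 0.]
```

Emit:
apply_moves([
  [0,0,-0.15,0,0,0,0],
  [0,0,-0.25,0,0,0,0],
  [-0.25,-0.02,-0.25,0,0,0,0],
  [-0.5,-0.05,-0.25,0,0,0,0],
  [-0.75,-0.1,-0.25,0,0,0,0],
  [-1,-0.13,-0.25,0,0,0,0],
  [-1,-0.13,-0.25,0,0,0,0],
  [-1,-0.13,-0.25,0,0,0,0],
])

```text
time_s: 13.1
tool_pos: [0.614, -0.2185, 0.26]
tool_rot: [180.0, 0.0, 84.2]
force: [1.1, 0.8, -0.1]
grip_width: 0.0007
grasp_force: 0.0
```

Emit:
apply_moves([
  [-0.15,0,0,0,0,0,0],
  [-0.3,0,0,0,0,0,0],
  [-0.3,0,0,0,0,0,0],
  [-0.3,0,0.2,0,0,0,0],
  [-0.3,0,0.4,0,0,0,0],
  [-0.3,0,0.4,0,0,0,0],
  [-0.3,0,0.4,0,0,0,0],
])

```text
time_s: 13.8
tool_pos: [0.6099, -0.2736, 0.1798]
tool_rot: [-180.0, -0.1, 84.6]
force: [0.7, 0.1, 1.0]
grip_width: 0.0004
grasp_force: 0.0
```

Run:
```python
from h import *
import cv2
go([.608,-.276,.155])
k=viewer.get_calibration("side"); r=R.from_euler("xyz",k["orientation"],degrees=True); f=240/np.tan(np.radians(k["fov_y"]/2))
p=env.get_obs()["tool_pos"]+[0,.0095,.021]
c=r.inv().apply(p-k["position"]); u=np.array([k["cx"]-f*c[0]/c[2],k["cy"]+f*c[1]/c[2]]); print(u,(u-[270,90])*4)
a=viewer.read_camera("side")[90:230,270:450]
cv2.imwrite("pics/jar.png",cv2.resize(a,None,fx=4,fy=4,interpolation=2)[:,:,::-1])
```

```text
13.8 [ 0.61  -0.274  0.18 ] [-1.80e+02 -1.00e-01  8.46e+01] [0.7 0.1 1. ] shift [-0.013 -0.008  0.124] turn [0. 0. 0.]
[341.782271   142.15596696] [287.129084   208.62386784]
```

View pics/jar.png

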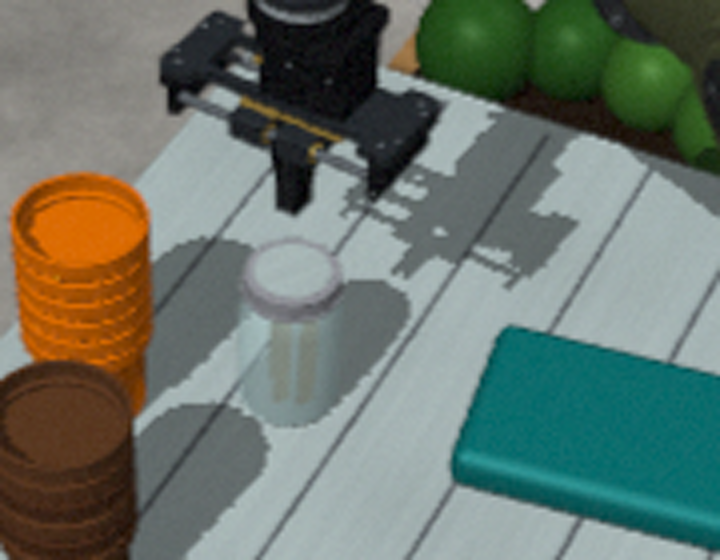

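The tips at crop (292,213) are centred over the lid at (292,270), with the height bias as expected. I'll lower 24 mm and dwell.

Emit:
apply_moves([
  [0,0,0.06,0,0,0,0],
  [0,0,0.12,0,0,0,0],
  [0,0,0.12,0,0,0,0],
  [0,0,0.12,0,0,0,0],
  [0,0,0.12,0,0,0,0],
  [0,0,0.12,0,0,0,0],
  [0,0,0.12,0,0,0,0],
  [0,0,0.12,0,0,0,0],
  [0,0,0.12,0,0,0,0],
  [0,0,0.12,0,0,0,0],
  [0,0,0.12,0,0,0,0],
  [0,0,0.12,0,0,0,0],
  [0,0,0.12,0,0,0,0],
  [0,0,0.12,0,0,0,0],
  [0,0,0.12,0,0,0,0],
  [0,0,0.12,0,0,0,0],
  [0,0,0.12,0,0,0,0],
  [0,0,0.12,0,0,0,0],
  [0,0,0.12,0,0,0,0],
  [0,0,0.12,0,0,0,0],
])

```text
time_s: 15.85
tool_pos: [0.6091, -0.2757, 0.1556]
tool_rot: [180.0, -0.0, 84.4]
force: [0.1, -0.1, 0.5]
grip_width: 0.0004
grasp_force: 0.0
```

Emit:
apply_moves([
  [0,0,0,0,0,0,0],
  [0,0,0,0,0,0,0],
  [0,0,0,0,0,0,0],
  [0,0,0,0,0,0,0],
])

```text
time_s: 16.25
tool_pos: [0.6091, -0.2758, 0.1556]
tool_rot: [180.0, -0.0, 84.4]
force: [-0.3, 0.2, -0.8]
grip_width: 0.001
grasp_force: 0.0
```

```bash
python3 -c "
from h import *
go([.608,-.273,.156]); print(env.sign_off())"
```

```text
16.25 [ 0.609 -0.276  0.156] [180.   -0.   84.4] [-0.3  0.2 -0.8] shift [ 0.013 -0.007 -0.002] turn [0. 0. 0.]
the job is handed in; nothing more can be done
None
```

I pressed the chime fully and released it, held for 2 s over the taller brown tower and then over the jar's lid, and handed the job in at 16.25 s still pointing at the jar; the tips were about 4 cm up rather than 3, and no verdict came back.

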